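# Sort loose pneumatic parts into the trays that show their kind

### The job

Sort the loose pressure gauge, the two straight push-in fittings and the two bronze silencers into the three grey trays: each part goes into the tray whose ledge carries the fixed sample of the same kind. Every part is to lie flat on the tray's floor, not on another part, the same way up as it lies now (the gauge dial up), and be let go.

Things in the scene. Friction and masses are not known exactly. Their poses are not given: they have to be found in the camera images.
- gauge: Round pressure gauge lying on its back, dial up: black case 50 mm across, 21 mm high, brass stem pointing along its -x; 68 mm long in all, about 90 g. Origin: centre of its outline, at the underside; the centre of the round case lies 9 mm from it along +x; z up. Grip the case across y.
- fitting_large: Larger straight push-in fitting lying on its side: white threaded end, black sleeve, blue collar. 21 mm wide (its x), 41 mm long (its y), 21 mm high, about 35 g. Origin: centre of its underside; z up. Grip it across x.
- fitting_small: Smaller straight push-in fitting lying on its side: white threaded end, black sleeve, blue collar. 17 mm wide (its x), 32 mm long (its y), 16 mm high, about 35 g. Origin: centre of its underside; z up. Grip it across x.
- silencer_one: Smaller silencer lying on its side: brass thread and hexagon, long rounded bronze nose. 20 mm wide (its x), 45 to 51 mm long (its y), 19 mm high, about 30 g. Origin: centre of its underside; z up. Grip it across x.
- silencer_two: Larger silencer lying on its side: brass thread and hexagon, long rounded bronze nose. 22 mm wide (its x), 49 to 55 mm long (its y), 20 mm high, about 30 g. Origin: centre of its underside; z up. Grip it across x.
- tray_gauge: The tray for the gauge: its sample is a slightly smaller gauge, 23 mm high. Low grey tray, fixed. Pocket inside 104 mm (x) by 124 mm (y), solid floor 12.5 mm and rim 21 mm above the bench, walls 3 mm; at its +x end a ledge 50 mm deep, 23 mm high, carries the fixed sample. Trays differ only in the sample. Origin: under the pocket's centre, at bench height; x towards the ledge, y across, z up.
- tray_fitting: The tray for both fittings: its sample is a straight push-in fitting, 18 mm high. Low grey tray, fixed. Pocket inside 104 mm (x) by 124 mm (y), solid floor 12.5 mm and rim 21 mm above the bench, walls 3 mm; at its +x end a ledge 50 mm deep, 23 mm high, carries the fixed sample. Trays differ only in the sample. Origin: under the pocket's centre, at bench height; x towards the ledge, y across, z up.
- tray_silencer: The tray for both silencers: its sample is a bronze silencer, 20 mm high. Low grey tray, fixed. Pocket inside 104 mm (x) by 124 mm (y), solid floor 12.5 mm and rim 21 mm above the bench, walls 3 mm; at its +x end a ledge 50 mm deep, 23 mm high, carries the fixed sample. Trays differ only in the sample. Origin: under the pocket's centre, at bench height; x towards the ledge, y across, z up.

How it is judged:
By the outcome, as a careful person would: the job done as asked, in the order asked, and still so for the second after the job is handed in, with the robot touching nothing.
It also fails if it takes over 104 s, if anything falls off the work surface, if the arm or the gripper's body presses on something with over 40 N, if the wrist force passes 120 N, or if a joint passes its speed limit or range.

### The arm

A 6-joint arm with a two-finger parallel gripper is mounted at the origin on a cart in front of the work surface, level with it; the furniture and walls round the work are solid. World frame = base frame: x ahead of the robot, y to its left, z up, the work surface at z = 0. Lengths are in m, angles in degrees, forces in N, time in s.
With the tool pointing down it reaches from about 0.375 to 0.9 m from the base axis. Payload 3.1 kg.
Tool frame: the origin (TCP) lies on the centre line of the jaws, within the pads' length; the fingertips stand 17 mm ahead of it and the grasp point (between the pads) lies 2 mm behind it; z points along the fingers, y is the line along which they close (so a half turn about z gives the same grasp; the last joint's range is limited). The gripper opens to 87 mm and grips with 3 to 60 N. Pads are 19 mm wide; open, the fingers measure 117 mm over their backs; the gripper's body (75 mm by 190 mm) begins 51 mm behind the grasp point.
Start: joints at [59.559, 30.224, 82.088, -0, 67.689, -10.227], TCP at [0.216, 0.586, 0.24] pointing down, gripper open.
Joint ranges: [-176.69, 176.69], [-43.24, 126.21], [12.49, 139.97], [-82, 262], [0, 151.66], [-163.58, 163.58]. Speed limits (degrees/s): [159.86, 159.86, 180, 180, 180, 180].

### API

Orientations are given as a 3x3 rotation matrix whose columns are the frame's x, y, z axes.
In Python, from rig import bot, imaging, finder gives the robot as it stands. The module is installed in compiled form; this text tells all that it offers.
- The arm moves only by the tool play_rows, never from a script. Its argument "motion" is a list that holds one entry, the list of rows, each a list of 6 numbers: the shift along the tool's x, y, z in fractions of the full range, 1 being 0.6 m, then the turn, a rotation vector about the tool's x, y, z in shares of 2 rad (1.0 is 2 rad). In form: [[[dx, dy, dz, wx, wy, wz], ...]]. A call has 1 to 8 rows; each row is the pose to reach, as a shift and turn from the pose commanded when the call began, along the tool's axes at that moment; what a row does not reach only later rows make up. A row lasts 1/12 s, in which the tool goes at most 41.7 mm and 7.16 degrees, less where a joint would pass 70% of its speed; a pose out of reach is approached as far as the arm can. A shift or turn number past 1, either way, is cut back to 1. A call with a gripper value outside its range is refused whole. "fingers" is the finger opening in m, from 0 to 0.087, set as the call begins (left out, the last holds). The fingers move at their own pace and stop on an object; the grip force is fixed at half the most. Time passes only in rows, so rows that repeat a pose let the fingers close. It gives the time, the measured TCP pose, the force, the opening and the grip force at its end, in the units of the state.
- bot.read_state(): the state, without advancing time (a new reading comes with each control period).
- imaging.capture(name): name is "side" or "top"; returns a dict with "frame" (420x560x3 uint8, red, green, blue), "camera_matrix" (3x3 intrinsics, pixels), "R" (3x3) and "t" (3): a world point X has camera coordinates R X + t. Camera axes: x right, y down, z forward; pixel columns grow to the right and rows downward; lengths in m; the calibration is good to about 2 mm. A picture is of the moment at which its call begins. There is no depth.
- bot.hand_in(): hands the job in; it is judged then, once.
Trained networks look in the newest picture that a camera, given by its name, has taken for a name from the list of things; names that differ only in an ending like _2 or _b are one class to them, and where a whole thing is asked for, a point or a joint stands for the part that bears it (a point fixed in the world has none). Each returns a list of dicts, best first, with "confidence" (0 to 1); they miss things now and then, are a little off and sometimes report something else, mostly with a low value. They report only what shows in the picture. A call takes as long as a camera call.
- finder.recognise(camera, name): "at" ([x, y, z] in m, in world coordinates, good to about 4 mm: the middle of the surface that is visible of it).
- finder.outline_of(camera, name): "pixels" (420x560 bool, what is visible of it).
The state is a dict: "time_s": time; "joint_positions": joint angles; "qvel": joint speeds; "tau": joint torques, N m; "position": TCP position; "tcp_rot": TCP orientation; "force": force on the tool from outside, world axes, zero at the start; "moment": the same for the moment, N m; "opening": opening from 0.0 (shut) to 1.0 (fully open); "grasp_force": force on a finger pad.
Only numpy, scipy, OpenCV 4.12 (cv2) and the standard library are available. Lean on these libraries where they do the work, as an engineer would, in place of code of your own. Each camera call takes 0.05 s, during which the arm holds its last target. There are 200 camera calls.

## Working session

There is one attempt and no reset: what is moved stays moved. The work goes in short steps, Python scripts to look and compute and a tool call to move; the robot and the scene stay as the last step left them, time stands still between calls to the robot, and variables do not carry over. Pictures are saved under pics/ and viewed, at most 14 in all, crops included, and the job is handed in when it is done.

Besides the shell and the picture viewer there is one more tool, called after "Request:" as name(argument=value, ...) on one line, values as JSON. play_rows: Moves the arm, as the interface text tells. Its arguments: {"type":"object","properties":{"motion":{"type":"array"},"fingers":{"type":"number"}},"required":["motion"]}

```bash
mkdir -p pics
cat > h.py <<'E'
import numpy as np, cv2
from rig import bot, imaging, finder
names=["gauge","fitting_large","fitting_small","silencer_one","silencer_two","tray_gauge","tray_fitting","tray_silencer"]
def plane(c,uv,z):
    K,R,t=[np.array(c[k]) for k in("camera_matrix","R","t")]
    uv=np.atleast_2d(uv).astype(float); d=np.c_[uv,np.ones(len(uv))]@np.linalg.inv(K).T@R
    o=-R.T@t; return o+d*((z-o[2])/d[:,2:])
E
python3 - <<'E'
from h import *
s=bot.read_state(); print(s["time_s"],np.round(s["tcp_rot"],3).tolist(),s["opening"])
for cam in("top","side"):
    c=imaging.capture(cam); cv2.imwrite(f"pics/{cam}0.png",c["frame"][:,:,::-1])
    print(cam,np.round(-np.array(c["R"]).T@c["t"],3))
    for n in names:
        r=finder.recognise(cam,n); print(n,[(np.round(q["at"],3).tolist(),round(q["confidence"],2)) for q in r[:3]])
        for q in finder.outline_of(cam,n)[:3]:
            ys,xs=np.nonzero(q["pixels"]); pts=np.c_[xs,ys].astype(np.float32)
            if len(pts)<5: continue
            p=plane(c,pts,0.01)[:,:2]; m=cv2.minAreaRect((p*1000).astype(np.float32))
            u=np.cov(p.T); w,v=np.linalg.eigh(u)
            print("   ",round(q["confidence"],2),"px",pts.mean(0).round(0),"rect mm",np.round(m[0],0),np.round(m[1],0),round(m[2],1),"pca",round(np.degrees(np.arctan2(v[1,1],v[0,1])),1))
print(bot.read_state()["time_s"])
E
```

```text
0.0 [[-0.938, 0.346, -0.001], [0.346, 0.938, -0.002], [0.0, -0.002, -1.0]] 0.9998303513204245
top [ 0.361 -0.082  1.235]
gauge [([0.474, -0.272, 0.022], 0.8)]
    0.79 px [371. 227.] rect mm [ 477. -274.] [60. 47.] 89.4 pca 119.8
fitting_large [([0.457, -0.382, 0.017], 0.53)]
    0.59 px [415. 232.] rect mm [ 459. -387.] [18. 42.] 43.7 pca 135.5
    0.4 px [371. 227.] rect mm [ 477. -272.] [62. 47.] 89.4 pca 118.6
fitting_small [([0.592, -0.32, 0.012], 0.37)]
    0.61 px [371. 226.] rect mm [ 477. -272.] [62. 47.] 89.4 pca 120.0
    0.54 px [251. 167.] rect mm [637.  33.] [134. 162.] 83.7 pca 173.3
    0.46 px [388. 182.] rect mm [ 593. -322.] [18. 29.] 87.9 pca -173.7
silencer_one [([0.492, -0.14, 0.016], 0.42)]
silencer_two []
tray_gauge [([0.65, 0.247, 0.01], 0.75)]
    0.9 px [170. 164.] rect mm [650. 249.] [166. 135.] 3.1 pca -175.7
tray_fitting [([0.655, -0.152, 0.013], 0.65)]
    0.64 px [323. 158.] rect mm [ 658. -155.] [131. 164.] 80.6 pca 171.1
tray_silencer [([0.635, 0.03, 0.013], 0.76)]
    0.6 px [251. 167.] rect mm [638.  34.] [132. 162.] 83.7 pca 173.7
side [ 0.289 -0.
[... 239 characters left out ...]
itting_small [([0.595, -0.325, 0.007], 0.47)]
    0.65 px [348. 277.] rect mm [ 597. -323.] [39. 20.] 13.2 pca -164.6
silencer_one [([0.491, -0.149, 0.014], 0.51)]
    0.51 px [268. 237.] rect mm [ 494. -138.] [52. 29.] 46.5 pca -141.6
silencer_two [([0.449, 0.007, 0.014], 0.51)]
    0.58 px [234. 209.] rect mm [450.  19.] [24. 64.] 11.9 pca 101.4
tray_gauge [([0.652, 0.237, 0.01], 0.91)]
    0.61 px [284. 168.] rect mm [669. 275.] [204. 209.] 5.2 pca 51.6
tray_fitting [([0.652, -0.173, 0.01], 0.78)]
    0.75 px [342. 230.] rect mm [ 667. -146.] [172. 173.] 80.6 pca -151.5
tray_silencer [([0.636, 0.017, 0.018], 0.6)]
    0.85 px [303. 197.] rect mm [644.  43.] [176. 173.] 84.7 pca -136.5
1.7
```

View pics/top0.png

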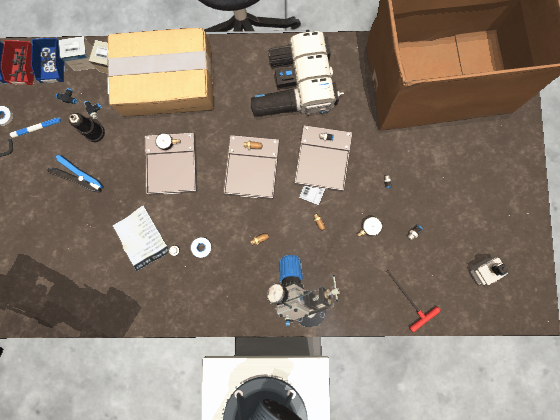

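View pics/side0.png

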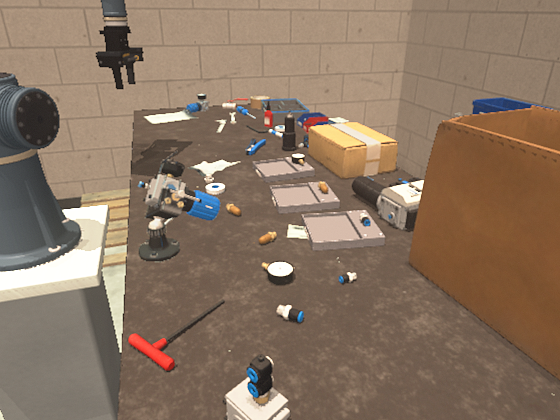

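Run:
```python
from h import *
c=imaging.capture("top"); f=c["frame"]; s=imaging.capture("side")["frame"]
P={"sil2":(261,239),"sil1":(320,222),"gauge":(371,227),"fl":(415,232),"fs":(388,182)}
t=[cv2.resize(f[y-20:y+20,x-20:x+20],(260,260),interpolation=cv2.INTER_CUBIC) for x,y in P.values()]
t.append(cv2.resize(f[115:205,280:370],(260,260),interpolation=cv2.INTER_CUBIC))
cv2.imwrite("pics/m.png",np.vstack([np.hstack(t[:3]),np.hstack(t[3:])])[:,:,::-1])
hsv=cv2.cvtColor(f,cv2.COLOR_RGB2HSV)
for k,(x,y) in P.items():
    w=f[y-18:y+18,x-18:x+18].astype(float); bg=np.median(w.reshape(-1,3),0)
    m=(np.abs(w-bg).max(2)>45).astype(np.uint8)
    n,l,st,ce=cv2.connectedComponentsWithStats(m); i=1+st[1:,4].argmax()
    ys,xs=np.nonzero(l==i); p=plane(c,np.c_[xs+x-18,ys+y-18],0.01)[:,:2]*1000
    r=cv2.minAreaRect(p.astype(np.float32)); v=np.linalg.eigh(np.cov(p.T))[1][:,1]
    print(k,len(p),p.mean(0).round(1),np.round(r[0],1),np.round(r[1],1),round(r[2],1),"pca",round(np.degrees(np.arctan2(v[1],v[0])),1))
```

```text
sil2 103 [447.   12.7] [447.2  13.2] [19.7 46.1] 26.6 pca 112.5
sil1 81 [ 489.8 -141.5] [ 490.3 -141.6] [43.  17.2] 34.5 pca -153.3
gauge 299 [ 475.8 -275.1] [ 471.8 -274.3] [48.8 59.2] 66.8 pca 120.6
fl 79 [ 459.2 -384.6] [ 460.1 -387.3] [21.4 40.6] 43.7 pca 141.8
fs 37 [ 597.6 -320.4] [ 596.5 -321.1] [14.5 27.7] 78.7 pca 159.9
```

View pics/m.png

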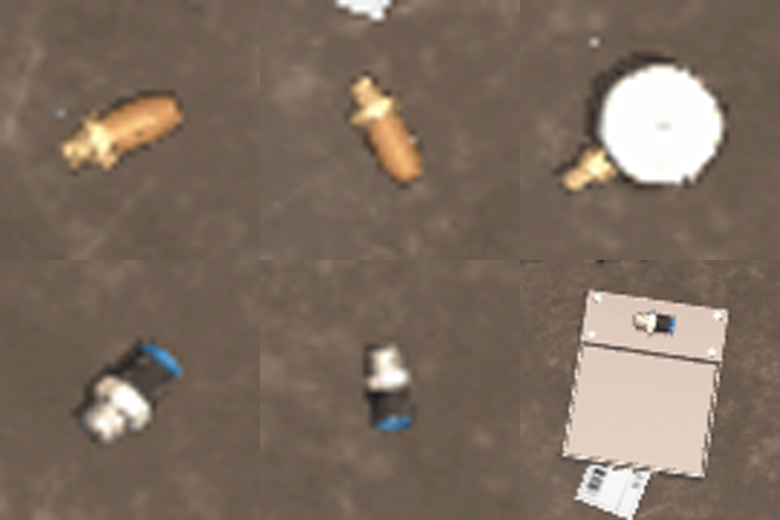

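Run:
```python
from h import *
a=cv2.imread("pics/top0.png")[225:345,230:350]; b=cv2.imread("pics/side0.png")[145:265,120:240]
cv2.imwrite("pics/mach.png",np.hstack([cv2.resize(i,(400,400),interpolation=cv2.INTER_CUBIC) for i in(a,b)]))
c=imaging.capture("top"); s=imaging.capture("side")
print(plane(c,[372.7,226.4],.021))
# ray intersections: motor end in top at row 257 cols 281-300 for various z; project to side
K,R,t=[np.array(s[k]) for k in("camera_matrix","R","t")]
for z in(0,.04,.08,.12,.16,.2):
    for uv in((281,257),(300,257),(290,285)):
        X=plane(c,uv,z)[0]; q=K@(R@X+t); print(z,uv,X.round(3),(q[:2]/q[2]).round(0))
```

```text
[[ 0.47460823 -0.27776229  0.021     ]]
0 (281, 257) [ 0.4   -0.042  0.   ] [217. 227.]
0 (300, 257) [ 0.399 -0.091  0.   ] [221. 237.]
0 (290, 285) [ 0.328 -0.065  0.   ] [187. 236.]
0.04 (281, 257) [ 0.398 -0.044  0.04 ] [216. 212.]
0.04 (300, 257) [ 0.398 -0.091  0.04 ] [219. 221.]
0.04 (290, 285) [ 0.329 -0.065  0.04 ] [186. 220.]
0.08 (281, 257) [ 0.397 -0.045  0.08 ] [214. 196.]
0.08 (300, 257) [ 0.397 -0.091  0.08 ] [217. 204.]
0.08 (290, 285) [ 0.33  -0.066  0.08 ] [184. 203.]
0.12 (281, 257) [ 0.396 -0.046  0.12 ] [212. 179.]
0.12 (300, 257) [ 0.395 -0.09   0.12 ] [216. 187.]
0.12 (290, 285) [ 0.331 -0.067  0.12 ] [183. 186.]
0.16 (281, 257) [ 0.395 -0.047  0.16 ] [211. 162.]
0.16 (300, 257) [ 0.394 -0.09   0.16 ] [214. 169.]
0.16 (290, 285) [ 0.332 -0.067  0.16 ] [182. 168.]
0.2 (281, 257) [ 0.393 -0.049  0.2  ] [209. 144.]
0.2 (300, 257) [ 0.393 -0.09   0.2  ] [212. 150.]
0.2 (290, 285) [ 0.333 -0.068  0.2  ] [180. 150.]
```

View pics/mach.png

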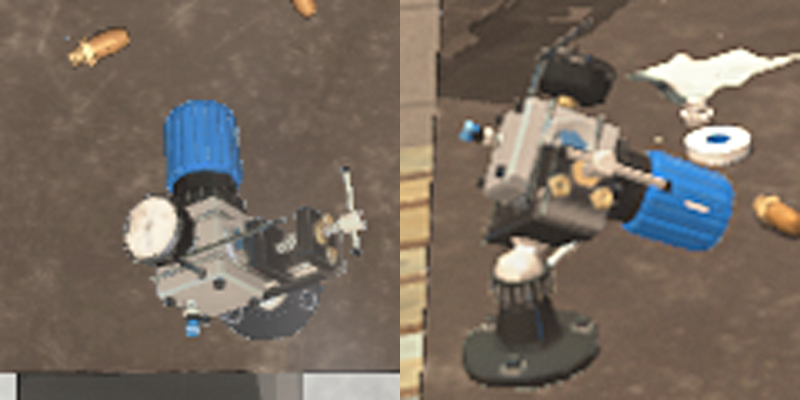

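```bash
cat > plan.py <<'E'
from h import *
s=bot.read_state(); R=np.array(s["tcp_rot"]); p=np.array(s["position"])
psi=np.degrees(np.arctan2(R[1,1],R[0,1]))
def leg(n,x,y,z,yaw):
    global p,psi
    a=np.radians(psi); Y=np.array([np.cos(a),np.sin(a),0]); Z=np.array([0,0,-1.]); X=np.cross(Y,Z)
    B=np.c_[X,Y,Z]; d=np.round(B.T@(np.array([x,y,z])-p),3); w=round(psi-yaw,1)
    print(f"{n:12s}",d.tolist(),"wz",w,"rows",round(max(np.linalg.norm(d)/.0417,abs(w)/7.16),1))
    p=p+B@d; psi-=w
def pickplace(k,g,t,gz=.020,h=.13):
    leg(k+" above",g[0],g[1],h,g[2]); leg("down",g[0],g[1],gz,g[2]); leg("up",g[0],g[1],h,g[2])
    leg("to tray",t[0],t[1],h,t[2]); leg("lower",t[0],t[1],gz+.013,t[2]); leg("up",t[0],t[1],h,t[2])
E
python3 - <<'E'
from plan import *
print(p.round(4),psi)
leg("via",.55,0,.24,50)
pickplace("gauge",(.475,-.278,32),(.632,.245,94))
pickplace("fl",(.459,-.387,44),(.635,-.124,81))
pickplace("fs",(.595,-.3215,98),(.627,-.177,81))
pickplace("s1",(.490,-.1415,117),(.614,.063,84))
pickplace("s2",(.445,.018,8),(.608,.009,84))
E
```

```text
[0.2159 0.5865 0.2395] 69.78439283048802
via          [-0.516, -0.435, -0.0] wz 19.8 rows 16.2
gauge above  [-0.121, -0.261, 0.11] wz 18.0 rows 7.4
down         [-0.0, 0.0, 0.11] wz -0.0 rows 2.6
up           [-0.0, 0.0, -0.11] wz -0.0 rows 2.6
to tray      [0.36, 0.41, -0.0] wz -62.0 rows 13.1
lower        [-0.0, 0.0, 0.097] wz -0.0 rows 2.3
up           [-0.0, 0.0, -0.097] wz -0.0 rows 2.3
fl above     [0.216, -0.618, -0.0] wz 50.0 rows 15.7
down         [-0.0, -0.0, 0.11] wz -0.0 rows 2.6
up           [-0.0, -0.0, -0.11] wz -0.0 rows 2.6
to tray      [0.067, 0.309, -0.0] wz -37.0 rows 7.6
lower        [-0.0, -0.0, 0.097] wz -0.0 rows 2.3
up           [-0.0, -0.0, -0.097] wz -0.0 rows 2.3
fs above     [0.009, -0.201, -0.0] wz -17.0 rows 4.8
down         [-0.0, -0.001, 0.11] wz -0.0 rows 2.6
up           [-0.0, 0.0, -0.11] wz -0.0 rows 2.6
to tray      [-0.052, 0.139, -0.0] wz 17.0 rows 3.6
lower        [-0.0, 0.0, 0.097] wz -0.0 rows 2.3
up           [-0.0, 0.0, -0.097] wz -0.0 rows 2.3
s1 above     [0.141, 0.014, -0.0] wz -36.0 rows 5.0
down         [0.0, -0.0, 0.11] wz -0.0 rows 2.6
up           [0.0, -0.0, -0.11] wz -0.0 rows 2.6
to tray      [-0.203, 0.126, -0.0] wz 33.0 rows 5.7
lower        [-0.0, -0.0, 0.097] wz -0.0 rows 2.3
up           [-0.0, -0.0, -0.097] wz -0.0 rows 2.3
s2 above     [0.163, -0.063, -0.0] wz 76.0 rows 10.6
down         [0.0, 0.0, 0.11] wz -0.0 rows 2.6
up           [0.0, 0.0, -0.11] wz -0.0 rows 2.6
to tray      [-0.031, 0.16, -0.0] wz -76.0 rows 10.6
lower        [-0.0, -0.0, 0.097] wz -0.0 rows 2.3
up           [-0.0, -0.0, -0.097] wz -0.0 rows 2.3
```

Units first: shifts go in shares of 0.6 m and turns go in shares of 2 rad. So -0.2 m / 0.6 = -0.3333, -0.17 m / 0.6 = -0.2833.

Request:
play_rows(motion=[[[-0.3333, -0.2833, 0, 0, 0, 0], [-0.3333, -0.2833, 0, 0, 0, 0], [-0.3333, -0.2833, 0, 0, 0, 0], [-0.3333, -0.2833, 0, 0, 0, 0], [-0.3333, -0.2833, 0, 0, 0, 0], [-0.3333, -0.2833, 0, 0, 0, 0], [-0.3333, -0.2833, 0, 0, 0, 0], [-0.3333, -0.2833, 0, 0, 0, 0]]], fingers=0.075)

```text
time_s: 2.57
position: [0.3466, 0.3552, 0.2398]
tcp_rot: [[-0.937, 0.35, 0.0], [0.35, 0.937, -0.001], [-0.001, -0.0, -1.0]]
force: [0.1, -0.0, 0.1]
opening: 0.86
grasp_force: 0.0
```

Scaled: -0.2 m / 0.6 = -0.3333, -0.17 m / 0.6 = -0.2833.

Request:
play_rows(motion=[[[-0.3333, -0.2833, 0, 0, 0, 0], [-0.3333, -0.2833, 0, 0, 0, 0], [-0.3333, -0.2833, 0, 0, 0, 0], [-0.3333, -0.2833, 0, 0, 0, 0], [-0.3333, -0.2833, 0, 0, 0, 0], [-0.3333, -0.2833, 0, 0, 0, 0], [-0.3333, -0.2833, 0, 0, 0, 0], [-0.3333, -0.2833, 0, 0, 0, 0]]])

```text
time_s: 3.23
position: [0.4763, 0.1274, 0.2398]
tcp_rot: [[-0.937, 0.349, 0.002], [0.349, 0.937, -0.0], [-0.002, 0.001, -1.0]]
force: [0.3, 0.2, 0.9]
opening: 0.861
grasp_force: 0.0
```

Scaled: -0.116 m / 0.6 = -0.1933, -0.095 m / 0.6 = -0.1583, 20 degrees / 114.5916 = 0.1745.

Request:
play_rows(motion=[[[-0.1933, -0.1583, 0, 0, 0, 0.1745], [-0.1933, -0.1583, 0, 0, 0, 0.1745], [-0.1933, -0.1583, 0, 0, 0, 0.1745], [-0.1933, -0.1583, 0, 0, 0, 0.1745], [-0.1933, -0.1583, 0, 0, 0, 0.1745], [-0.1933, -0.1583, 0, 0, 0, 0.1745]]])

```text
time_s: 3.73
position: [0.5499, 0.0009, 0.2392]
tcp_rot: [[-0.763, 0.646, -0.001], [0.646, 0.763, 0.001], [0.001, 0.0, -1.0]]
force: [-1.1, 0.2, -0.2]
opening: 0.86
grasp_force: 0.0
```

Run:
```python
from plan import *
print(s["time_s"],p.round(4),psi,s["qvel"],R[:,2])
pickplace("gauge",(.475,-.278,32),(.632,.245,94))
```

```text
3.7333 [0.5499 0.0009 0.2392] 49.75495177534176 [ 1.79433342 -0.98240157  2.41055683  0.33947696  0.46560396 -0.15790638] [-8.77781529e-04  1.22023141e-03 -9.99998870e-01]
gauge above  [-0.123, -0.261, 0.109] wz 17.8 rows 7.4
down         [-0.0, -0.0, 0.11] wz -0.0 rows 2.6
up           [-0.0, -0.0, -0.11] wz -0.0 rows 2.6
to tray      [0.361, 0.41, 0.0] wz -62.0 rows 13.1
lower        [0.0, -0.001, 0.097] wz -0.0 rows 2.3
up           [0.0, 0.0, -0.097] wz -0.0 rows 2.3
```

Scaled: -0.261 m / 0.6 = -0.435, -0.123 m / 0.6 = -0.205, 17.8 degrees / 114.5916 = 0.1553.

Request:
play_rows(motion=[[[-0.205, -0.435, 0.1817, 0, 0, 0.1553], [-0.205, -0.435, 0.1817, 0, 0, 0.1553], [-0.205, -0.435, 0.1817, 0, 0, 0.1553], [-0.205, -0.435, 0.1817, 0, 0, 0.1553], [-0.205, -0.435, 0.1817, 0, 0, 0.1553], [-0.205, -0.435, 0.1817, 0, 0, 0.1553], [-0.205, -0.435, 0.1817, 0, 0, 0.1553], [-0.205, -0.435, 0.1817, 0, 0, 0.1553]]])

```text
time_s: 4.4
position: [0.4743, -0.2798, 0.1291]
tcp_rot: [[-0.529, 0.848, -0.001], [0.848, 0.529, 0.001], [0.001, -0.001, -1.0]]
force: [-0.6, 2.1, -0.3]
opening: 0.861
grasp_force: 0.0
```

Scaled: 0.11 m / 0.6 = 0.1833, 0.105 m / 0.6 = 0.175.

Request:
play_rows(motion=[[[0, 0, 0.05, 0, 0, 0], [0, 0, 0.1, 0, 0, 0], [0, 0, 0.1333, 0, 0, 0], [0, 0, 0.1583, 0, 0, 0], [0, 0, 0.175, 0, 0, 0], [0, 0, 0.1833, 0, 0, 0], [0, 0, 0.1833, 0, 0, 0]]])

```text
time_s: 4.98
position: [0.4753, -0.2768, 0.02]
tcp_rot: [[-0.531, 0.847, -0.001], [0.847, 0.531, 0.002], [0.002, -0.0, -1.0]]
force: [0.0, -0.4, 0.9]
opening: 0.864
grasp_force: 0.0
```

Request:
play_rows(motion=[[[0, 0, 0, 0, 0, 0], [0, 0, 0, 0, 0, 0], [0, 0, 0, 0, 0, 0], [0, 0, 0, 0, 0, 0], [0, 0, 0, 0, 0, 0], [0, 0, 0, 0, 0, 0], [0, 0, 0, 0, 0, 0], [0, 0, 0, 0, 0, 0]]], fingers=0.035)

```text
time_s: 5.65
position: [0.4757, -0.279, 0.0212]
tcp_rot: [[-0.529, 0.848, 0.001], [0.848, 0.529, -0.001], [-0.001, 0.001, -1.0]]
force: [0.1, 1.3, 6.6]
opening: 0.547
grasp_force: 30.0
```

Scaled: -0.11 m / 0.6 = -0.1833, -0.08 m / 0.6 = -0.1333.

Request:
play_rows(motion=[[[0, 0, -0.0333, 0, 0, 0], [0, 0, -0.0833, 0, 0, 0], [0, 0, -0.1333, 0, 0, 0], [0, 0, -0.1833, 0, 0, 0], [0, 0, -0.1833, 0, 0, 0]]])

```text
time_s: 6.07
position: [0.4776, -0.281, 0.1354]
tcp_rot: [[-0.53, 0.848, 0.007], [0.848, 0.53, -0.007], [-0.01, 0.002, -1.0]]
force: [0.4, -0.7, -1.8]
opening: 0.548
grasp_force: 30.0
```

Scaled: 0.23 m / 0.6 = 0.3833, 0.2 m / 0.6 = 0.3333, -31 degrees / 114.5916 = -0.2705.

Request:
play_rows(motion=[[[0.0417, 0.0483, 0, 0, 0, -0.0349], [0.0833, 0.0967, 0, 0, 0, -0.0698], [0.125, 0.1433, 0, 0, 0, -0.1047], [0.1667, 0.1917, 0, 0, 0, -0.1396], [0.2083, 0.24, 0, 0, 0, -0.1745], [0.25, 0.2867, 0, 0, 0, -0.2094], [0.2917, 0.3333, 0, 0, 0, -0.2443], [0.3333, 0.3833, 0, 0, 0, -0.2705]]])

```text
time_s: 6.73
position: [0.5634, 0.0144, 0.1293]
tcp_rot: [[-0.892, 0.452, -0.003], [0.452, 0.892, 0.0], [0.003, -0.001, -1.0]]
force: [0.8, -0.6, -1.2]
opening: 0.545
grasp_force: 30.0
```

Scaled: 0.237 m / 0.6 = 0.395, 0.2 m / 0.6 = 0.3333, -31 degrees / 114.5916 = -0.2705.

Request:
play_rows(motion=[[[0.01, 0.0567, 0, 0, 0, -0.0349], [0.02, 0.1133, 0, 0, 0, -0.0785], [0.0317, 0.17, 0, 0, 0, -0.1134], [0.0433, 0.2267, 0, 0, 0, -0.1571], [0.055, 0.2833, 0, 0, 0, -0.2007], [0.0633, 0.3333, 0, 0, 0, -0.2356], [0.075, 0.395, 0, 0, 0, -0.2705], [0.075, 0.395, 0, 0, 0, -0.2705]]])

```text
time_s: 7.4
position: [0.633, 0.2508, 0.1293]
tcp_rot: [[-0.997, -0.076, 0.003], [-0.076, 0.997, 0.003], [-0.003, 0.003, -1.0]]
force: [0.4, -0.7, -1.1]
opening: 0.547
grasp_force: 30.0
```

Run:
```python
from plan import *
print(s["time_s"],p.round(4),psi,s["grasp_force"],s["opening"])
leg("adj",.632,.245,.13,94)
c=imaging.capture("top"); cv2.imwrite("pics/g1.png",np.hstack([cv2.resize(c["frame"][110:250,100:240],(400,400)),cv2.resize(imaging.capture("side")["frame"][80:220,200:340],(400,400))])[:,:,::-1])
```

```text
7.4 [0.633  0.2508 0.1293] 94.36423615818877 29.99947723117657 0.5473794579975328
adj          [0.001, -0.006, -0.001] wz 0.4 rows 0.1
```

View pics/g1.png

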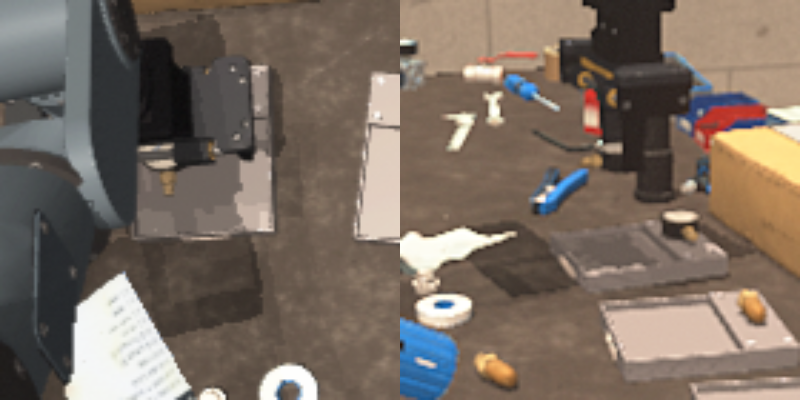

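The gauge hangs over its tray, with the stem toward the robot at pixel (168,180) of the left crop. Lowering.

Scaled: 0.065 m / 0.6 = 0.1083, 0.06 m / 0.6 = 0.1.

Request:
play_rows(motion=[[[0, 0, 0.0167, 0, 0, 0], [0, 0, 0.05, 0, 0, 0], [0, 0, 0.0833, 0, 0, 0], [0, 0, 0.1, 0, 0, 0], [0, 0, 0.1083, 0, 0, 0], [0, 0, 0.1083, 0, 0, 0], [0, 0, 0.1083, 0, 0, 0]]])

```text
time_s: 8.08
position: [0.6322, 0.2437, 0.0656]
tcp_rot: [[-0.998, -0.069, -0.0], [-0.069, 0.998, -0.0], [0.0, -0.0, -1.0]]
force: [0.3, 1.1, -0.5]
opening: 0.546
grasp_force: 30.0
```

Scaled: 0.032 m / 0.6 = 0.0533, 0.03 m / 0.6 = 0.05.

Request:
play_rows(motion=[[[0, 0, 0.0167, 0, 0, 0], [0, 0, 0.03, 0, 0, 0], [0, 0, 0.0417, 0, 0, 0], [0, 0, 0.05, 0, 0, 0], [0, 0, 0.0533, 0, 0, 0], [0, 0, 0.0533, 0, 0, 0], [0, 0, 0.0533, 0, 0, 0], [0, 0, 0.0533, 0, 0, 0]]])

```text
time_s: 8.75
position: [0.6316, 0.2443, 0.0338]
tcp_rot: [[-0.998, -0.07, -0.001], [-0.07, 0.998, -0.0], [0.001, -0.0, -1.0]]
force: [-2.0, -0.3, 3.1]
opening: 0.545
grasp_force: 30.0
```

Request:
play_rows(motion=[[[0, 0, 0, 0, 0, 0], [0, 0, 0, 0, 0, 0], [0, 0, 0, 0, 0, 0], [0, 0, 0, 0, 0, 0], [0, 0, 0, 0, 0, 0], [0, 0, 0, 0, 0, 0]]], fingers=0.062)

```text
time_s: 9.25
position: [0.6321, 0.2443, 0.0334]
tcp_rot: [[-0.998, -0.069, 0.0], [-0.069, 0.998, 0.0], [-0.0, 0.0, -1.0]]
force: [-0.5, -0.1, -0.5]
opening: 0.712
grasp_force: 0.0
```

Scaled: -0.1 m / 0.6 = -0.1667, -0.09 m / 0.6 = -0.15.

Request:
play_rows(motion=[[[0, 0, -0.0167, 0, 0, 0], [0, 0, -0.05, 0, 0, 0], [0, 0, -0.1, 0, 0, 0], [0, 0, -0.15, 0, 0, 0], [0, 0, -0.1667, 0, 0, 0], [0, 0, -0.1667, 0, 0, 0]]])

```text
time_s: 9.75
position: [0.6345, 0.2449, 0.138]
tcp_rot: [[-0.998, -0.07, 0.008], [-0.07, 0.998, 0.002], [-0.008, 0.001, -1.0]]
force: [-0.4, -0.6, 0.1]
opening: 0.714
grasp_force: 0.0
```

Run:
```python
from plan import *
print(s["time_s"],p.round(4),psi)
leg("via",.55,-.1,.13,69)
pickplace("fl",(.459,-.387,44),(.635,-.124,81))
```

```text
9.75 [0.6345 0.2449 0.138 ] 93.99475472627756
via          [0.108, -0.338, 0.008] wz 25.0 rows 8.5
fl above     [-0.018, -0.301, -0.0] wz 25.0 rows 7.2
down         [0.0, -0.0, 0.11] wz -0.0 rows 2.6
up           [0.0, -0.0, -0.11] wz -0.0 rows 2.6
to tray      [0.067, 0.309, -0.0] wz -37.0 rows 7.6
lower        [0.0, 0.0, 0.097] wz -0.0 rows 2.3
up           [0.0, 0.0, -0.097] wz -0.0 rows 2.3
```

Scaled: -0.3 m / 0.6 = -0.5, 0.1 m / 0.6 = 0.1667, 25 degrees / 114.5916 = 0.2182.

Request:
play_rows(motion=[[[0.1667, -0.5, 0, 0, 0, 0.2182], [0.1667, -0.5, 0, 0, 0, 0.2182], [0.1667, -0.5, 0, 0, 0, 0.2182], [0.1667, -0.5, 0, 0, 0, 0.2182], [0.1667, -0.5, 0, 0, 0, 0.2182], [0.1667, -0.5, 0, 0, 0, 0.2182], [0.1667, -0.5, 0, 0, 0, 0.2182], [0.1667, -0.5, 0, 0, 0, 0.2182]]], fingers=0.05)

```text
time_s: 10.42
position: [0.5508, -0.0651, 0.1321]
tcp_rot: [[-0.933, 0.361, -0.003], [0.361, 0.933, -0.0], [0.003, -0.001, -1.0]]
force: [0.3, 0.0, -0.7]
opening: 0.574
grasp_force: 0.0
```

Scaled: -0.31 m / 0.6 = -0.5167, -0.012 m / 0.6 = -0.02, 25 degrees / 114.5916 = 0.2182.

Request:
play_rows(motion=[[[-0.02, -0.5167, 0, 0, 0, 0.2182], [-0.02, -0.5167, 0, 0, 0, 0.2182], [-0.02, -0.5167, 0, 0, 0, 0.2182], [-0.02, -0.5167, 0, 0, 0, 0.2182], [-0.02, -0.5167, 0, 0, 0, 0.2182], [-0.02, -0.5167, 0, 0, 0, 0.2182], [-0.02, -0.5167, 0, 0, 0, 0.2182], [-0.02, -0.5167, 0, 0, 0, 0.2182]]])

```text
time_s: 11.08
position: [0.4511, -0.3603, 0.1323]
tcp_rot: [[-0.692, 0.722, -0.001], [0.722, 0.692, -0.001], [-0.001, -0.001, -1.0]]
force: [-0.3, 0.5, 0.0]
opening: 0.573
grasp_force: 0.0
```

Scaled: 0.01 m / 0.6 = 0.0167.

Request:
play_rows(motion=[[[0, 0, 0.0167, 0, 0, 0], [0, 0, 0.0167, 0, 0, 0], [0, 0, 0.0167, 0, 0, 0], [0, 0, 0.0167, 0, 0, 0]]])

```text
time_s: 11.42
position: [0.4529, -0.3533, 0.1226]
tcp_rot: [[-0.696, 0.718, -0.002], [0.718, 0.696, 0.003], [0.003, 0.001, -1.0]]
force: [0.2, -0.6, 0.0]
opening: 0.577
grasp_force: 0.0
```

Run:
```python
from plan import *
print(s["time_s"],p.round(4),psi)
leg("fl",.459,-.387,.020,44)
```

```text
11.4167 [ 0.4529 -0.3533  0.1226] 44.08100579032901
fl           [-0.029, -0.019, 0.103] wz 0.1 rows 2.6
```

Scaled: 0.102 m / 0.6 = 0.17, -0.029 m / 0.6 = -0.0483.

Request:
play_rows(motion=[[[-0.025, -0.0167, 0.0333, 0, 0, 0], [-0.0483, -0.0317, 0.0667, 0, 0, 0], [-0.0483, -0.0317, 0.1, 0, 0, 0], [-0.0483, -0.0317, 0.1333, 0, 0, 0], [-0.0483, -0.0317, 0.1583, 0, 0, 0], [-0.0483, -0.0317, 0.17, 0, 0, 0], [-0.0483, -0.0317, 0.17, 0, 0, 0], [-0.0483, -0.0317, 0.17, 0, 0, 0]]])

```text
time_s: 12.08
position: [0.4601, -0.3887, 0.0217]
tcp_rot: [[-0.696, 0.718, -0.0], [0.718, 0.696, 0.0], [0.0, 0.0, -1.0]]
force: [-0.4, -0.2, 0.6]
opening: 0.575
grasp_force: 0.0
```

Request:
play_rows(motion=[[[0, 0, 0, 0, 0, 0], [0, 0, 0, 0, 0, 0], [0, 0, 0, 0, 0, 0], [0, 0, 0, 0, 0, 0], [0, 0, 0, 0, 0, 0], [0, 0, 0, 0, 0, 0], [0, 0, 0, 0, 0, 0], [0, 0, 0, 0, 0, 0]]], fingers=0.008)

```text
time_s: 12.75
position: [0.4597, -0.3898, 0.022]
tcp_rot: [[-0.694, 0.72, 0.0], [0.72, 0.694, -0.0], [-0.001, -0.0, -1.0]]
force: [-0.5, 1.0, 3.3]
opening: 0.24
grasp_force: 30.0
```

Scaled: -0.1 m / 0.6 = -0.1667, -0.08 m / 0.6 = -0.1333.

Request:
play_rows(motion=[[[0, 0, -0.0333, 0, 0, 0], [0, 0, -0.0833, 0, 0, 0], [0, 0, -0.1333, 0, 0, 0], [0, 0, -0.1667, 0, 0, 0], [0, 0, -0.1667, 0, 0, 0], [0, 0, -0.1667, 0, 0, 0], [0, 0, -0.1667, 0, 0, 0]]])

```text
time_s: 13.33
position: [0.4589, -0.389, 0.1206]
tcp_rot: [[-0.694, 0.72, -0.001], [0.72, 0.694, 0.002], [0.002, 0.0, -1.0]]
force: [0.1, 0.1, 0.3]
opening: 0.235
grasp_force: 30.0
```

Run:
```python
from plan import *
print(s["time_s"],p.round(4),psi,s["grasp_force"])
leg("tray",.635,-.124,.12,81)
```

```text
13.3333 [ 0.4589 -0.389   0.1206] 43.98146034315765 29.999876618385315
tray         [0.068, 0.311, 0.001] wz -37.0 rows 7.6
```

Scaled: 0.311 m / 0.6 = 0.5183, 0.068 m / 0.6 = 0.1133, -37 degrees / 114.5916 = -0.3229.

Request:
play_rows(motion=[[[0.0133, 0.0633, 0, 0, 0, -0.0393], [0.0283, 0.13, 0, 0, 0, -0.0785], [0.0417, 0.195, 0, 0, 0, -0.1222], [0.0567, 0.26, 0, 0, 0, -0.1614], [0.07, 0.325, 0, 0, 0, -0.2007], [0.085, 0.39, 0, 0, 0, -0.2443], [0.1, 0.455, 0, 0, 0, -0.2836], [0.1133, 0.5183, 0, 0, 0, -0.3229]]])

```text
time_s: 14.0
position: [0.6354, -0.1222, 0.119]
tcp_rot: [[-0.988, 0.153, -0.005], [0.153, 0.988, 0.002], [0.005, 0.001, -1.0]]
force: [0.0, -0.8, -0.5]
opening: 0.24
grasp_force: 30.0
```

Scaled: 0.05 m / 0.6 = 0.0833, 0.045 m / 0.6 = 0.075.

Request:
play_rows(motion=[[[0, 0, 0, 0, 0, 0], [0, 0, 0.0333, 0, 0, 0], [0, 0, 0.0583, 0, 0, 0], [0, 0, 0.075, 0, 0, 0], [0, 0, 0.0833, 0, 0, 0], [0, 0, 0.0833, 0, 0, 0], [0, 0, 0.0833, 0, 0, 0]]])

```text
time_s: 14.58
position: [0.6357, -0.1252, 0.0709]
tcp_rot: [[-0.988, 0.158, -0.001], [0.158, 0.988, 0.0], [0.001, 0.0, -1.0]]
force: [0.7, -0.3, -0.2]
opening: 0.238
grasp_force: 30.0
```

Run:
```python
from plan import *
print(s["time_s"],p.round(4),psi,s["grasp_force"])
leg("low",.635,-.124,.035,81)
```

```text
14.5833 [ 0.6357 -0.1252  0.0709] 80.9353792129536 29.99986320734024
low          [0.001, 0.001, 0.036] wz -0.1 rows 0.9
```

Scaled: 0.036 m / 0.6 = 0.06, 0.033 m / 0.6 = 0.055.

Request:
play_rows(motion=[[[0, 0, 0.0167, 0, 0, 0], [0, 0, 0.0333, 0, 0, 0], [0, 0, 0.0467, 0, 0, 0], [0, 0, 0.055, 0, 0, 0], [0, 0, 0.06, 0, 0, 0], [0, 0, 0.06, 0, 0, 0], [0, 0, 0.06, 0, 0, 0]]])

```text
time_s: 15.17
position: [0.6362, -0.1248, 0.0354]
tcp_rot: [[-0.988, 0.157, 0.0], [0.157, 0.988, -0.0], [-0.0, -0.0, -1.0]]
force: [-0.1, 0.7, -0.1]
opening: 0.238
grasp_force: 30.0
```

Request:
play_rows(motion=[[[0, 0, 0, 0, 0, 0], [0, 0, 0, 0, 0, 0], [0, 0, 0, 0, 0, 0], [0, 0, 0, 0, 0, 0], [0, 0, 0, 0, 0, 0]]], fingers=0.033)

```text
time_s: 15.58
position: [0.6362, -0.1247, 0.0357]
tcp_rot: [[-0.988, 0.157, 0.0], [0.157, 0.988, -0.0], [-0.0, -0.0, -1.0]]
force: [-0.1, -0.6, 1.0]
opening: 0.377
grasp_force: 0.0
```

Scaled: -0.08 m / 0.6 = -0.1333, -0.06 m / 0.6 = -0.1.

Request:
play_rows(motion=[[[0, 0, -0.0167, 0, 0, 0], [0, 0, -0.05, 0, 0, 0], [0, 0, -0.1, 0, 0, 0], [0, 0, -0.1333, 0, 0, 0], [0, 0, -0.1333, 0, 0, 0]]])

```text
time_s: 16.0
position: [0.6394, -0.1259, 0.1213]
tcp_rot: [[-0.988, 0.156, 0.01], [0.156, 0.988, -0.004], [-0.01, -0.002, -1.0]]
force: [1.0, -0.3, 0.2]
opening: 0.384
grasp_force: 0.0
```

Scaled: -0.201 m / 0.6 = -0.335, 0.009 m / 0.6 = 0.015, -17 degrees / 114.5916 = -0.1484.

Request:
play_rows(motion=[[[0.015, -0.335, 0, 0, 0, -0.1484], [0.015, -0.335, 0, 0, 0, -0.1484], [0.015, -0.335, 0, 0, 0, -0.1484], [0.015, -0.335, 0, 0, 0, -0.1484], [0.015, -0.335, 0, 0, 0, -0.1484], [0.015, -0.335, 0, 0, 0, -0.1484], [0.015, -0.335, 0, 0, 0, -0.1484], [0.015, -0.335, 0, 0, 0, -0.1484]]], fingers=0.05)

```text
time_s: 16.67
position: [0.5951, -0.3214, 0.1151]
tcp_rot: [[-0.99, -0.138, -0.001], [-0.138, 0.99, 0.001], [0.001, 0.002, -1.0]]
force: [0.0, 0.8, 0.8]
opening: 0.572
grasp_force: 0.0
```

Run:
```python
from plan import *
print(s["time_s"],p.round(4),psi,s["grasp_force"])
leg("low",.595,-.3215,.020,98)
c=imaging.capture("top"); cv2.imwrite("pics/g2.png",np.hstack([cv2.resize(c["frame"][110:250,280:420],(400,400)),cv2.resize(imaging.capture("side")["frame"][180:320,250:390],(400,400))])[:,:,::-1])
```

```text
16.6667 [ 0.5951 -0.3214  0.1151] 97.92929352126359 0.0
low          [0.0, -0.0, 0.095] wz -0.1 rows 2.3
```

View pics/g2.png

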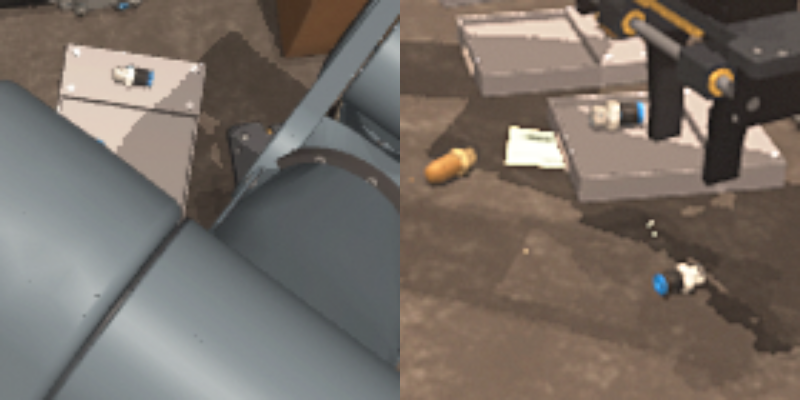

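The large fitting lies in the tray (right crop, about (615,115)). The small one is still at (680,280), below the open fingers.

Scaled: 0.095 m / 0.6 = 0.1583, 0.093 m / 0.6 = 0.155.

Request:
play_rows(motion=[[[0, 0, 0.0333, 0, 0, 0], [0, 0, 0.075, 0, 0, 0], [0, 0, 0.1167, 0, 0, 0], [0, 0, 0.1417, 0, 0, 0], [0, 0, 0.155, 0, 0, 0], [0, 0, 0.1583, 0, 0, 0], [0, 0, 0.1583, 0, 0, 0]]])

```text
time_s: 17.35
position: [0.596, -0.3213, 0.0204]
tcp_rot: [[-0.99, -0.14, -0.0], [-0.14, 0.99, 0.0], [0.0, 0.0, -1.0]]
force: [-0.5, -0.5, -0.0]
opening: 0.574
grasp_force: 0.0
```

Request:
play_rows(motion=[[[0, 0, 0, 0, 0, 0], [0, 0, 0, 0, 0, 0], [0, 0, 0, 0, 0, 0], [0, 0, 0, 0, 0, 0], [0, 0, 0, 0, 0, 0], [0, 0, 0, 0, 0, 0], [0, 0, 0, 0, 0, 0], [0, 0, 0, 0, 0, 0]]], fingers=0.006)

```text
time_s: 18.02
position: [0.5958, -0.322, 0.0209]
tcp_rot: [[-0.99, -0.139, 0.0], [-0.139, 0.99, -0.0], [-0.0, -0.0, -1.0]]
force: [-0.6, 0.5, 2.3]
opening: 0.179
grasp_force: 30.0
```

Scaled: -0.1 m / 0.6 = -0.1667, -0.08 m / 0.6 = -0.1333.

Request:
play_rows(motion=[[[0, 0, -0.0333, 0, 0, 0], [0, 0, -0.0833, 0, 0, 0], [0, 0, -0.1333, 0, 0, 0], [0, 0, -0.1667, 0, 0, 0], [0, 0, -0.1667, 0, 0, 0], [0, 0, -0.1667, 0, 0, 0], [0, 0, -0.1667, 0, 0, 0]]])

```text
time_s: 18.6
position: [0.5949, -0.3213, 0.1195]
tcp_rot: [[-0.99, -0.139, -0.002], [-0.139, 0.99, 0.001], [0.002, 0.002, -1.0]]
force: [0.7, 0.1, 0.2]
opening: 0.175
grasp_force: 30.0
```

Run:
```python
from plan import *
print(s["time_s"],p.round(4),psi,s["grasp_force"])
leg("tray",.627,-.178,.12,81)
```

```text
18.6 [ 0.5949 -0.3213  0.1195] 97.98368142540717 30.00005006790161
tray         [-0.052, 0.137, -0.001] wz 17.0 rows 3.5
```

Scaled: 0.137 m / 0.6 = 0.2283, -0.052 m / 0.6 = -0.0867, 17 degrees / 114.5916 = 0.1484.

Request:
play_rows(motion=[[[-0.0167, 0.045, 0, 0, 0, 0.0349], [-0.0333, 0.0917, 0, 0, 0, 0.0698], [-0.0533, 0.1417, 0, 0, 0, 0.1047], [-0.075, 0.1967, 0, 0, 0, 0.1309], [-0.0867, 0.2283, 0, 0, 0, 0.1484], [-0.0867, 0.2283, 0, 0, 0, 0.1484], [-0.0867, 0.2283, 0, 0, 0, 0.1484], [-0.0867, 0.2283, 0, 0, 0, 0.1484]]])

```text
time_s: 19.27
position: [0.6275, -0.1793, 0.1191]
tcp_rot: [[-0.988, 0.156, -0.002], [0.156, 0.988, 0.0], [0.002, 0.0, -1.0]]
force: [-0.1, 0.5, 0.3]
opening: 0.176
grasp_force: 30.0
```

Request:
play_rows(motion=[[[0, 0, 0.0333, 0, 0, 0], [0, 0, 0.075, 0, 0, 0], [0, 0, 0.1083, 0, 0, 0], [0, 0, 0.125, 0, 0, 0], [0, 0, 0.1333, 0, 0, 0], [0, 0, 0.1433, 0, 0, 0], [0, 0, 0.1433, 0, 0, 0], [0, 0, 0.1433, 0, 0, 0]]])

```text
time_s: 19.93
position: [0.6287, -0.1796, 0.0352]
tcp_rot: [[-0.988, 0.157, 0.001], [0.157, 0.988, -0.001], [-0.001, -0.0, -1.0]]
force: [1.3, 0.6, -0.7]
opening: 0.178
grasp_force: 30.0
```

Request:
play_rows(motion=[[[0, 0, 0, 0, 0, 0], [0, 0, 0, 0, 0, 0], [0, 0, 0, 0, 0, 0], [0, 0, 0, 0, 0, 0], [0, 0, 0, 0, 0, 0]]], fingers=0.028)

```text
time_s: 20.35
position: [0.6283, -0.1789, 0.0349]
tcp_rot: [[-0.988, 0.156, 0.0], [0.156, 0.988, -0.0], [-0.0, -0.0, -1.0]]
force: [-0.2, 0.4, 0.0]
opening: 0.316
grasp_force: 0.0
```

Scaled: -0.09 m / 0.6 = -0.15, -0.06 m / 0.6 = -0.1.

Request:
play_rows(motion=[[[0, 0, -0.0167, 0, 0, 0], [0, 0, -0.05, 0, 0, 0], [0, 0, -0.1, 0, 0, 0], [0, 0, -0.15, 0, 0, 0], [0, 0, -0.15, 0, 0, 0], [0, 0, -0.15, 0, 0, 0], [0, 0, -0.15, 0, 0, 0]]])

```text
time_s: 20.93
position: [0.6279, -0.1788, 0.125]
tcp_rot: [[-0.988, 0.157, -0.0], [0.157, 0.988, -0.0], [0.0, -0.0, -1.0]]
force: [-0.0, -0.6, -0.2]
opening: 0.319
grasp_force: 0.0
```

Run:
```python
from plan import *
print(s["time_s"],p.round(4),psi,s["grasp_force"])
leg("s1",.490,-.1415,.12,117)
```

```text
20.9333 [ 0.6279 -0.1788  0.125 ] 80.98982260521728 0.0
s1           [0.142, 0.015, 0.005] wz -36.0 rows 5.0
```

Scaled: 0.142 m / 0.6 = 0.2367, 0.015 m / 0.6 = 0.025, -36 degrees / 114.5916 = -0.3142.

Request:
play_rows(motion=[[[0.2367, 0.025, 0.0083, 0, 0, -0.3142], [0.2367, 0.025, 0.0083, 0, 0, -0.3142], [0.2367, 0.025, 0.0083, 0, 0, -0.3142], [0.2367, 0.025, 0.0083, 0, 0, -0.3142], [0.2367, 0.025, 0.0083, 0, 0, -0.3142], [0.2367, 0.025, 0.0083, 0, 0, -0.3142], [0.2367, 0.025, 0.0083, 0, 0, -0.3142], [0.2367, 0.025, 0.0083, 0, 0, -0.3142]]], fingers=0.05)

```text
time_s: 21.6
position: [0.491, -0.1422, 0.1191]
tcp_rot: [[-0.892, -0.451, 0.0], [-0.451, 0.892, -0.0], [-0.0, -0.0, -1.0]]
force: [0.4, -0.2, -0.5]
opening: 0.574
grasp_force: 0.0
```

Run:
```python
from plan import *
print(s["time_s"],p.round(4),psi,s["grasp_force"])
leg("s1",.490,-.1415,.0205,117)
cv2.imwrite("pics/g3.png",np.vstack([cv2.resize(imaging.capture("side")["frame"][130:270,140:400],(780,420))])[:,:,::-1])
```

```text
21.6 [ 0.491  -0.1422  0.1191] 116.83627590581395 0.0
s1           [0.001, 0.001, 0.099] wz -0.2 rows 2.4
```

View pics/g3.png

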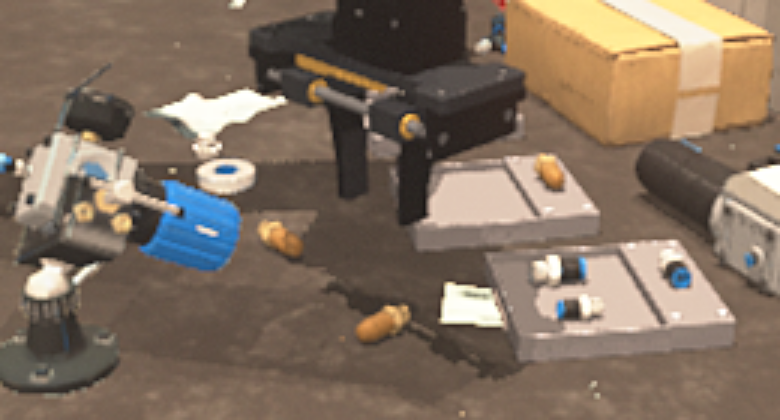

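Both fittings lie apart on the tray floor at (557,270) and (580,305). The body stays clear of the blue motor. Descending on silencer one.

Scaled: 0.099 m / 0.6 = 0.165, 0.093 m / 0.6 = 0.155.

Request:
play_rows(motion=[[[0, 0, 0.0333, 0, 0, 0], [0, 0, 0.0667, 0, 0, 0], [0, 0, 0.1, 0, 0, 0], [0, 0, 0.1333, 0, 0, 0], [0, 0, 0.155, 0, 0, 0], [0, 0, 0.165, 0, 0, 0], [0, 0, 0.165, 0, 0, 0], [0, 0, 0.165, 0, 0, 0]]])

```text
time_s: 22.32
position: [0.4907, -0.142, 0.0204]
tcp_rot: [[-0.891, -0.453, 0.0], [-0.453, 0.891, -0.0], [-0.0, -0.0, -1.0]]
force: [-0.4, 0.6, 1.0]
opening: 0.575
grasp_force: 0.0
```

Request:
play_rows(motion=[[[0, 0, 0, 0, 0, 0], [0, 0, 0, 0, 0, 0], [0, 0, 0, 0, 0, 0], [0, 0, 0, 0, 0, 0], [0, 0, 0, 0, 0, 0], [0, 0, 0, 0, 0, 0], [0, 0, 0, 0, 0, 0], [0, 0, 0, 0, 0, 0]]], fingers=0.006)

```text
time_s: 22.98
position: [0.4904, -0.1419, 0.0209]
tcp_rot: [[-0.891, -0.454, 0.0], [-0.454, 0.891, -0.0], [-0.0, -0.0, -1.0]]
force: [-1.0, 1.1, 4.0]
opening: 0.207
grasp_force: 30.0
```

Scaled: -0.1 m / 0.6 = -0.1667, -0.08 m / 0.6 = -0.1333.

Request:
play_rows(motion=[[[0, 0, -0.0333, 0, 0, 0], [0, 0, -0.0833, 0, 0, 0], [0, 0, -0.1333, 0, 0, 0], [0, 0, -0.1667, 0, 0, 0], [0, 0, -0.1667, 0, 0, 0], [0, 0, -0.1667, 0, 0, 0], [0, 0, -0.1667, 0, 0, 0]]])

```text
time_s: 23.57
position: [0.4896, -0.1416, 0.1199]
tcp_rot: [[-0.891, -0.454, -0.001], [-0.454, 0.891, 0.001], [0.001, 0.001, -1.0]]
force: [-0.2, 0.6, -0.6]
opening: 0.207
grasp_force: 30.0
```

Run:
```python
from plan import *
print(s["time_s"],p.round(4),psi,s["grasp_force"])
leg("tray",.614,.063,.12,84)
```

```text
23.5667 [ 0.4896 -0.1416  0.1199] 116.98264497133748 29.99973624944687
tray         [-0.204, 0.126, -0.0] wz 33.0 rows 5.7
```

Scaled: -0.204 m / 0.6 = -0.34, 0.126 m / 0.6 = 0.21, 33 degrees / 114.5916 = 0.288.

Request:
play_rows(motion=[[[-0.05, 0.03, 0, 0, 0, 0.0436], [-0.1, 0.0617, 0, 0, 0, 0.0873], [-0.15, 0.0933, 0, 0, 0, 0.1309], [-0.2, 0.1233, 0, 0, 0, 0.1745], [-0.25, 0.155, 0, 0, 0, 0.2182], [-0.3, 0.185, 0, 0, 0, 0.2618], [-0.34, 0.21, 0, 0, 0, 0.288], [-0.34, 0.21, 0, 0, 0, 0.288]]])

```text
time_s: 24.23
position: [0.6167, 0.0677, 0.1185]
tcp_rot: [[-0.995, 0.102, 0.001], [0.102, 0.995, 0.002], [-0.0, 0.002, -1.0]]
force: [0.6, 0.0, -0.6]
opening: 0.21
grasp_force: 30.0
```

Scaled: 0.085 m / 0.6 = 0.1417, 0.078 m / 0.6 = 0.13.

Request:
play_rows(motion=[[[0, 0, 0, 0, 0, 0], [0, 0, 0.0333, 0, 0, 0], [0, 0, 0.075, 0, 0, 0], [0, 0, 0.1083, 0, 0, 0], [0, 0, 0.13, 0, 0, 0], [0, 0, 0.1417, 0, 0, 0], [0, 0, 0.1417, 0, 0, 0], [0, 0, 0.1417, 0, 0, 0]]])

```text
time_s: 24.9
position: [0.6146, 0.0622, 0.0352]
tcp_rot: [[-0.994, 0.106, -0.001], [0.106, 0.994, -0.0], [0.001, -0.0, -1.0]]
force: [0.7, -0.4, -0.1]
opening: 0.216
grasp_force: 30.0
```

Request:
play_rows(motion=[[[0, 0, 0, 0, 0, 0], [0, 0, 0, 0, 0, 0], [0, 0, 0, 0, 0, 0], [0, 0, 0, 0, 0, 0], [0, 0, 0, 0, 0, 0]]], fingers=0.032)

```text
time_s: 25.32
position: [0.6151, 0.063, 0.0359]
tcp_rot: [[-0.995, 0.105, 0.001], [0.105, 0.995, -0.0], [-0.001, 0.0, -1.0]]
force: [-0.0, 0.1, -0.3]
opening: 0.36
grasp_force: 0.0
```

Scaled: -0.1 m / 0.6 = -0.1667, -0.09 m / 0.6 = -0.15.

Request:
play_rows(motion=[[[0, 0, -0.0167, 0, 0, 0], [0, 0, -0.05, 0, 0, 0], [0, 0, -0.1, 0, 0, 0], [0, 0, -0.15, 0, 0, 0], [0, 0, -0.1667, 0, 0, 0], [0, 0, -0.1667, 0, 0, 0], [0, 0, -0.1667, 0, 0, 0]]])

```text
time_s: 25.9
position: [0.6149, 0.063, 0.1361]
tcp_rot: [[-0.995, 0.105, 0.001], [0.105, 0.995, -0.0], [-0.001, 0.0, -1.0]]
force: [-0.7, -0.0, -1.0]
opening: 0.368
grasp_force: 0.0
```

Run:
```python
from plan import *
print(s["time_s"],p.round(4),psi,s["grasp_force"])
leg("rot",.54,.018,.13,46);leg("s2",.445,.018,.13,8)
```

```text
25.9 [0.6149 0.063  0.1361] 83.99246708059091 0.0
rot          [0.07, -0.053, 0.006] wz 38.0 rows 5.3
s2           [0.068, -0.066, 0.0] wz 38.0 rows 5.3
```

Scaled: 0.07 m / 0.6 = 0.1167, -0.053 m / 0.6 = -0.0883, 38 degrees / 114.5916 = 0.3316.

Request:
play_rows(motion=[[[0.1167, -0.0883, -0.0333, 0, 0, 0.3316], [0.1167, -0.0883, -0.0333, 0, 0, 0.3316], [0.1167, -0.0883, -0.0333, 0, 0, 0.3316], [0.1167, -0.0883, -0.0333, 0, 0, 0.3316], [0.1167, -0.0883, -0.0333, 0, 0, 0.3316], [0.1167, -0.0883, -0.0333, 0, 0, 0.3316], [0.1167, -0.0883, -0.0333, 0, 0, 0.3316]]], fingers=0.05)

```text
time_s: 26.48
position: [0.5382, 0.0177, 0.1537]
tcp_rot: [[-0.719, 0.696, -0.004], [0.696, 0.719, 0.001], [0.004, -0.002, -1.0]]
force: [-0.3, 0.3, -0.3]
opening: 0.575
grasp_force: 0.0
```

Scaled: 0.068 m / 0.6 = 0.1133, -0.066 m / 0.6 = -0.11, 38 degrees / 114.5916 = 0.3316.

Request:
play_rows(motion=[[[0.1133, -0.11, 0, 0, 0, 0.3316], [0.1133, -0.11, 0, 0, 0, 0.3316], [0.1133, -0.11, 0, 0, 0, 0.3316], [0.1133, -0.11, 0, 0, 0, 0.3316], [0.1133, -0.11, 0, 0, 0, 0.3316], [0.1133, -0.11, 0, 0, 0, 0.3316], [0.1133, -0.11, 0, 0, 0, 0.3316], [0.1133, -0.11, 0, 0, 0, 0.3316]]])

```text
time_s: 27.15
position: [0.4443, 0.0175, 0.1547]
tcp_rot: [[-0.141, 0.99, -0.002], [0.99, 0.141, 0.0], [0.001, -0.002, -1.0]]
force: [0.1, -0.7, -0.3]
opening: 0.576
grasp_force: 0.0
```

Run:
```python
from plan import *
print(s["time_s"],p.round(4),psi,s["grasp_force"])
leg("s2",.446,.018,.0205,8)
cv2.imwrite("pics/g4.png",np.vstack([cv2.resize(imaging.capture("side")["frame"][110:250,140:400],(780,420))])[:,:,::-1])
```

```text
27.15 [0.4443 0.0175 0.1547] 8.108666347805451 0.0
s2           [0.0, 0.002, 0.134] wz 0.1 rows 3.2
```

View pics/g4.png

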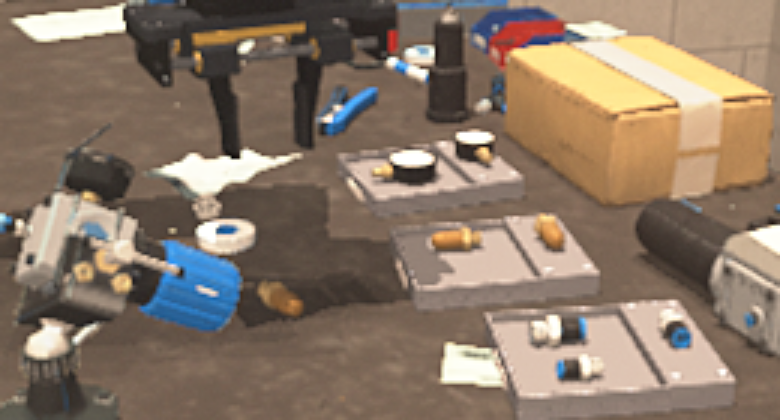

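Gauge, fittings and silencer one all lie in the right trays. The last silencer, at (280,297), is under the gripper. I'll shift a few mm away from the machine and descend in two stages.

Scaled: 0.075 m / 0.6 = 0.125, 0.01 m / 0.6 = 0.0167.

Request:
play_rows(motion=[[[0, 0.0067, 0, 0, 0, 0], [0, 0.0067, 0.0167, 0, 0, 0], [0, 0.0067, 0.0417, 0, 0, 0], [0, 0.0067, 0.0667, 0, 0, 0], [0, 0.0067, 0.0917, 0, 0, 0], [0, 0.0067, 0.1167, 0, 0, 0], [0, 0.0067, 0.125, 0, 0, 0], [0, 0.0067, 0.125, 0, 0, 0]]])

```text
time_s: 27.87
position: [0.4484, 0.0181, 0.0794]
tcp_rot: [[-0.139, 0.99, -0.003], [0.99, 0.139, 0.001], [0.001, -0.003, -1.0]]
force: [-0.2, -0.5, -0.4]
opening: 0.572
grasp_force: 0.0
```

Run:
```python
from plan import *
print(p.round(4),np.round(s["force"],1))
cv2.imwrite("pics/g5.png",np.hstack([cv2.resize(imaging.capture("top")["frame"][225:325,230:330],(400,400)),cv2.resize(imaging.capture("side")["frame"][130:230,160:260],(400,400))])[:,:,::-1])
leg("s2",.448,.018,.0205,8)
```

```text
[0.4484 0.0181 0.0794] [-0.2 -0.5 -0.4]
s2           [-0.0, -0.0, 0.059] wz 0.0 rows 1.4
```

View pics/g5.png

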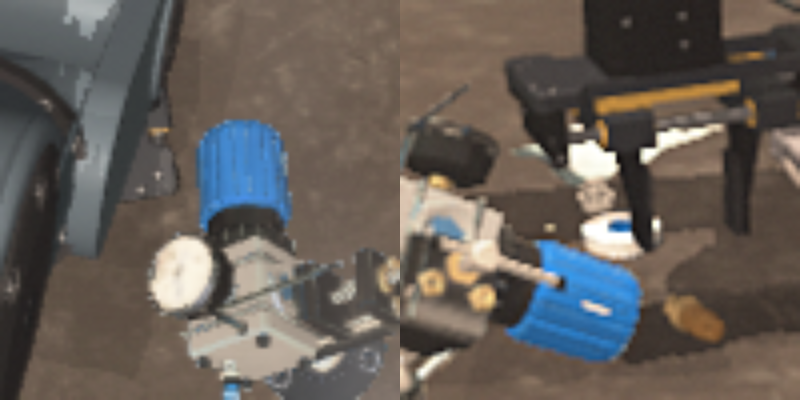

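The gripper's body edge (left crop, (178,190)) is about 5 px of the camera, roughly 13 mm, clear of the blue motor and the dial. Continue.

Scaled: 0.059 m / 0.6 = 0.0983, 0.056 m / 0.6 = 0.0933.

Request:
play_rows(motion=[[[0, 0, 0.0167, 0, 0, 0], [0, 0, 0.0333, 0, 0, 0], [0, 0, 0.05, 0, 0, 0], [0, 0, 0.0667, 0, 0, 0], [0, 0, 0.0833, 0, 0, 0], [0, 0, 0.0933, 0, 0, 0], [0, 0, 0.0983, 0, 0, 0], [0, 0, 0.0983, 0, 0, 0]]])

```text
time_s: 28.63
position: [0.4491, 0.0179, 0.0216]
tcp_rot: [[-0.139, 0.99, 0.0], [0.99, 0.139, -0.0], [-0.0, 0.0, -1.0]]
force: [-0.3, 0.2, 0.1]
opening: 0.576
grasp_force: 0.0
```

Request:
play_rows(motion=[[[0, 0, 0, 0, 0, 0], [0, 0, 0, 0, 0, 0], [0, 0, 0, 0, 0, 0], [0, 0, 0, 0, 0, 0], [0, 0, 0, 0, 0, 0], [0, 0, 0, 0, 0, 0], [0, 0, 0, 0, 0, 0], [0, 0, 0, 0, 0, 0]]], fingers=0.006)

```text
time_s: 29.3
position: [0.449, 0.0179, 0.0218]
tcp_rot: [[-0.139, 0.99, 0.0], [0.99, 0.139, -0.0], [-0.0, 0.0, -1.0]]
force: [-0.6, 0.5, 3.8]
opening: 0.227
grasp_force: 30.0
```

Request:
play_rows(motion=[[[0, 0, -0.0333, 0, 0, 0], [0, 0, -0.0833, 0, 0, 0], [0, 0, -0.1333, 0, 0, 0], [0, 0, -0.1833, 0, 0, 0], [0, 0, -0.2167, 0, 0, 0], [0, 0, -0.2167, 0, 0, 0], [0, 0, -0.2167, 0, 0, 0]]])

```text
time_s: 29.88
position: [0.4494, 0.0178, 0.1524]
tcp_rot: [[-0.139, 0.99, 0.003], [0.99, 0.139, -0.001], [-0.001, 0.003, -1.0]]
force: [0.0, -0.2, -1.6]
opening: 0.231
grasp_force: 30.0
```

Run:
```python
from plan import *
print(s["time_s"],p.round(4),psi,s["grasp_force"])
leg("mid",.54,.014,.13,46);leg("tray",.608,.009,.12,84)
```

```text
29.8833 [0.4494 0.0178 0.1524] 7.991398664082562 29.996641874313354
mid          [-0.016, 0.089, 0.022] wz -38.0 rows 5.3
tray         [-0.053, 0.044, 0.01] wz -38.0 rows 5.3
```

Scaled: 0.089 m / 0.6 = 0.1483, 0.022 m / 0.6 = 0.0367, -38 degrees / 114.5916 = -0.3316.

Request:
play_rows(motion=[[[-0.005, 0.0217, 0, 0, 0, -0.0436], [-0.01, 0.045, 0, 0, 0, -0.096], [-0.015, 0.07, 0.0083, 0, 0, -0.1484], [-0.02, 0.095, 0.0167, 0, 0, -0.2007], [-0.0233, 0.12, 0.025, 0, 0, -0.2531], [-0.0267, 0.1483, 0.0367, 0, 0, -0.3054], [-0.0267, 0.1483, 0.0367, 0, 0, -0.3316], [-0.0267, 0.1483, 0.0367, 0, 0, -0.3316]]])

```text
time_s: 30.55
position: [0.5387, 0.0146, 0.1269]
tcp_rot: [[-0.72, 0.694, -0.004], [0.694, 0.72, 0.001], [0.004, -0.002, -1.0]]
force: [-1.1, 0.9, -0.3]
opening: 0.232
grasp_force: 30.0
```

Scaled: -0.053 m / 0.6 = -0.0883, 0.004 m / 0.6 = 0.0067, -38 degrees / 114.5916 = -0.3316.

Request:
play_rows(motion=[[[-0.0133, 0.0117, 0, 0, 0, -0.0524], [-0.0267, 0.0233, 0, 0, 0, -0.1047], [-0.0417, 0.035, 0.0033, 0, 0, -0.1571], [-0.0567, 0.0467, 0.0067, 0, 0, -0.2094], [-0.0717, 0.06, 0.0117, 0, 0, -0.2618], [-0.0883, 0.0733, 0.0167, 0, 0, -0.3054], [-0.0883, 0.0733, 0.0167, 0, 0, -0.3316], [-0.0883, 0.0733, 0.0167, 0, 0, -0.3316]]])

```text
time_s: 31.22
position: [0.6069, 0.0093, 0.1177]
tcp_rot: [[-0.994, 0.106, -0.003], [0.106, 0.994, 0.001], [0.003, 0.0, -1.0]]
force: [0.1, 0.5, 0.3]
opening: 0.231
grasp_force: 30.0
```

Scaled: 0.05 m / 0.6 = 0.0833, 0.045 m / 0.6 = 0.075.

Request:
play_rows(motion=[[[0, 0, 0.0167, 0, 0, 0], [0, 0, 0.05, 0, 0, 0], [0, 0, 0.075, 0, 0, 0], [0, 0, 0.0833, 0, 0, 0], [0, 0, 0.0833, 0, 0, 0], [0, 0, 0.0833, 0, 0, 0]]])

```text
time_s: 31.72
position: [0.6073, 0.0094, 0.0691]
tcp_rot: [[-0.994, 0.106, -0.001], [0.106, 0.994, 0.0], [0.001, 0.0, -1.0]]
force: [0.3, 0.8, 0.1]
opening: 0.236
grasp_force: 30.0
```

Run:
```python
from plan import *
print(s["time_s"],p.round(4),psi,s["grasp_force"])
leg("low",.608,.009,.035,84)
cv2.imwrite("pics/g6.png",cv2.resize(imaging.capture("side")["frame"][140:240,220:380],(640,400))[:,:,::-1])
```

```text
31.7167 [0.6073 0.0094 0.0691] 83.93918005785257 29.996757209300995
low          [-0.001, -0.0, 0.034] wz -0.1 rows 0.8
```

View pics/g6.png

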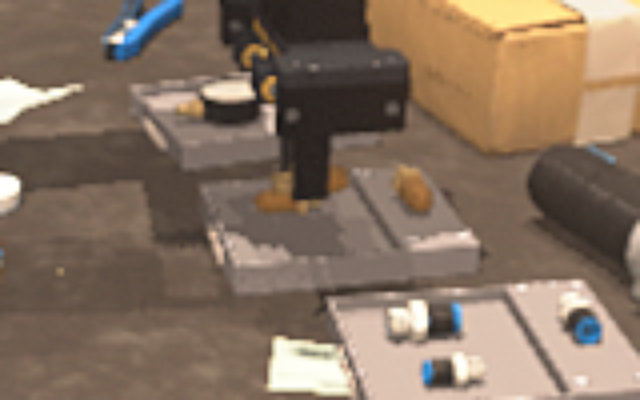

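The silencer is held between the fingers over its tray, nose toward the ledge. Lowering, release, retreat.

Request:
play_rows(motion=[[[0, 0, 0.0167, 0, 0, 0], [0, 0, 0.03, 0, 0, 0], [0, 0, 0.0417, 0, 0, 0], [0, 0, 0.05, 0, 0, 0], [0, 0, 0.0567, 0, 0, 0], [0, 0, 0.0567, 0, 0, 0], [0, 0, 0.0567, 0, 0, 0]]])

```text
time_s: 32.35
position: [0.6079, 0.0093, 0.0353]
tcp_rot: [[-0.994, 0.105, -0.0], [0.105, 0.994, 0.0], [0.0, 0.0, -1.0]]
force: [-1.1, -0.1, 0.6]
opening: 0.23
grasp_force: 30.0
```

Request:
play_rows(motion=[[[0, 0, 0, 0, 0, 0], [0, 0, 0, 0, 0, 0], [0, 0, 0, 0, 0, 0], [0, 0, 0, 0, 0, 0], [0, 0, 0, 0, 0, 0]]], fingers=0.033)

```text
time_s: 32.77
position: [0.6081, 0.0092, 0.0357]
tcp_rot: [[-0.995, 0.105, 0.0], [0.105, 0.995, -0.0], [-0.0, -0.0, -1.0]]
force: [0.2, -0.1, -0.1]
opening: 0.375
grasp_force: 0.0
```

Scaled: -0.18 m / 0.6 = -0.3, -0.17 m / 0.6 = -0.2833.

Request:
play_rows(motion=[[[0, 0, -0.0167, 0, 0, 0], [0, 0, -0.05, 0, 0, 0], [0, 0, -0.1, 0, 0, 0], [0, 0, -0.1667, 0, 0, 0], [0, 0, -0.2333, 0, 0, 0], [0, 0, -0.2833, 0, 0, 0], [0, 0, -0.3, 0, 0, 0], [0, 0, -0.3, 0, 0, 0]]])

```text
time_s: 33.43
position: [0.61, 0.009, 0.2199]
tcp_rot: [[-0.994, 0.105, 0.008], [0.105, 0.995, -0.001], [-0.008, -0.001, -1.0]]
force: [0.9, -0.8, 0.1]
opening: 0.381
grasp_force: 0.0
```

Request:
play_rows(motion=[[[0.05, 0, 0, 0, 0, 0], [0.1, 0, 0, 0, 0, 0], [0.1333, 0, 0, 0, 0, 0], [0.15, 0, 0, 0, 0, 0], [0.15, 0, 0, 0, 0, 0], [0.15, 0, 0, 0, 0, 0]]])

```text
time_s: 33.93
position: [0.5189, 0.0186, 0.215]
tcp_rot: [[-0.994, 0.105, 0.0], [0.105, 0.994, 0.0], [-0.0, 0.0, -1.0]]
force: [-0.6, 0.2, -0.5]
opening: 0.381
grasp_force: 0.0
```

Run:
```python
from plan import *
print(s["time_s"],p.round(4),np.round(s["force"],1))
a=cv2.resize(imaging.capture("side")["frame"][140:260,230:390],(640,480)); cv2.imwrite("pics/g7.png",a[:,:,::-1])
```

```text
33.9333 [0.5189 0.0186 0.215 ] [-0.6  0.2 -0.5]
```

View pics/g7.png

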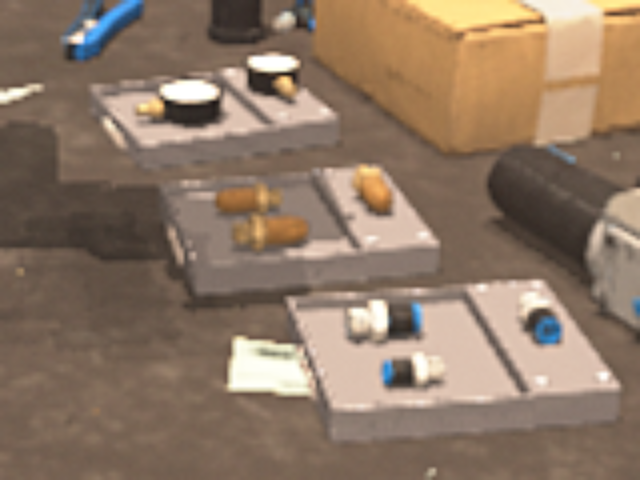

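All five parts lie flat and apart in their trays: gauge at (190,100), silencers at (248,198) and (270,232), fittings at (385,320) and (412,370).

```bash
python3 -c "
from rig import bot
print(bot.hand_in())"
```

```text
the job is handed in; nothing more can be done
None
```

The gauge, both fittings and both silencers are each lying flat in the tray with the matching sample and let go; the job was handed in at about 34 s of the 104 s allowed.

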